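# Seat the cover on the vial rack and hold the rack up level

## Task

The clear cover on the vial rack rides up at one end because a vial is not pushed home: with the rack standing on the bench, press the cover down until it lies level in its rim all round. Then take the rack by its long sides, lift it about 15 cm clear of the bench and keep it there level and steady, cover still seated so that a colleague can check it from below. Finish while holding it up: do not put it down or let go, and leave the other things on the bench alone.

Things in the scene. Friction and masses are not known exactly. Their poses are not given: they have to be found in the camera images.
- rack: Yellow plastic vial rack, a stiff block 164 mm long (x), 60 mm wide (y), 55 mm high, flat long sides, loose on the bench at any yaw. Origin: centre of its underside; z up. Two rows of eight wells, white vial caps seen through the cover. Grip it across its 60 mm width at mid-length: it balances within 5 mm of its middle. With vials and cover 0.27 to 0.40 kg.
- rack_rim (a point): Centre of the rack's open top at the height of the ledge, 51 mm above its underside. The ledge runs all round the top, inside a lip 2.5 mm thick that rises 4 mm above it (to 55 mm); the seated cover lies on it with its underside at this height.
- cover: Clear flat plastic plate 156 x 52 x 5 mm, 50 g, loose in the rack's lip with 1.5 mm play all round, x and y along the rack's. Origin: centre of its underside; z up through it. At the start its -x edge lies on the ledge and its +x end is propped up by a vial (tilted about 0.09 rad, end 14 mm too high). Seated, its top face stands 1 mm above the lip.
- cover_raised_end (a point): Point on the top face of the cover, 63 mm from its centre towards its +x end and 11 mm towards +y, right over the vial that props it up. Pressed down here with more than about 6 N (12 N is ample) the vial slides about 12 mm down its tight well and stays there; the cover then stops on the ledge.
- mixer: Off-white vortex mixer, fixed to the bench, 170 x 130 mm, 142 mm high with its black rubber cup. Bystander. Origin: centre of its underside.
- tip_box: Blue box of pipette tips, 122 x 84 mm, 67 mm high, loose. Bystander. Origin: centre of its underside.
- jar: Glass jar with white cap, 68 mm across, 100 mm high, loose. Bystander. Origin: centre of its underside.
- pen: Black marker pen, 130 mm long, 12 mm thick, lying loose. Bystander. Origin: middle of its underside.
There are look-alikes about, which are no part of the job. Of the things that look like the rack, the smaller one is meant. There is more than one size of the cover; the job needs the larger.

How it is judged:
On the way, in this order (a step that is already met when the one before it is completed fails the run):
1. the cover is pressed down level on the ledge while the rack stands on the bench (angle between the z axis of cover and the z axis of rack, either way round below 0.025 rad and z of cover in the frame of rack between 0.0495 and 0.0525 m and height (world z) of rack below 0.006 m and angle between rack's own z axis and vertical below 0.07 rad), for 0.2 s.
2. the rack is lifted 10 to 20 cm clear of the bench, level, in the gripper, with its cover seated (height (world z) of rack between 0.1 and 0.2 m and angle between the z axis of cover and the z axis of rack, either way round below 0.025 rad and z of cover in the frame of rack between 0.0495 and 0.0525 m and angle between rack's own z axis and vertical below 0.07 rad and contact force between the fingers and rack above 1 N), for 0.3 s.
At the end, for the whole second after the job is handed in: The gripper alone bears the rack, underside 10 to 20 cm above the bench, within 0.07 rad of level, under 3 cm/s and 0.15 rad/s; the cover is parallel to the rack within 0.025 rad, its underside 49.5 to 52.5 mm above the rack's; no bystander moved 3 cm (all of step 2 and linear speed of rack below 0.03 m/s and angular speed of rack below 0.15 rad/s and contact force between rack and mixer below 0.1 N and contact force between rack and tip_box below 0.1 N and contact force between rack and jar below 0.1 N and contact force between rack and pen below 0.1 N and distance of each of tip_box, jar, pen from where it was at the start of the episode below 0.03 m); the arm keeps its last pose, push and grip.
It fails at once if a bystander is knocked or moved 3 cm (distance of any of tip_box, jar, pen from where it was at the start of the episode above 0.03 m).
It fails at once if the mixer is struck hard (contact force between mixer and the arm above 5 N).
It fails at once if the rack is tipped by more than 20 degrees (angle between rack's own z axis and vertical above 0.35 rad).
It also fails if it takes over 42 s, if anything falls off the work surface, if the arm or the gripper's body presses on something with over 40 N, if the wrist force passes 120 N, or if a joint passes its speed limit or range.

## Robot

A 6-joint arm with a two-finger parallel gripper is mounted at the origin on the work surface. World frame = base frame: x ahead of the robot, y to its left, z up, the work surface at z = 0. Lengths are in m, angles in rad, forces in N, time in s.
With the tool pointing down it reaches from about 0.425 to 0.95 m from the base axis. Payload 3.5 kg.
Tool frame: the origin (TCP) lies at the very end of the fingers, on their centre line; the grasp point (between the pads) lies ctrl.grip_point_offset behind it (ctrl.grip_point_offset is the distance from the TCP to the grasp point, in m); z points along the fingers, y is the direction in which the jaws open and shut (so a half turn about z gives the same grasp; the last joint's range is limited). The gripper opens to 85 mm and grips with 20 to 120 N. Pads are 22 mm wide; open, the fingers measure 114 mm over their backs; the gripper's body (76 mm by 85 mm) begins 54 mm behind the grasp point. The pads swing forward as they close: fully open they stand 13 mm farther back than shut.
Start: joints at [1.019, 0.286, 1.577, -0, 1.279, -0.15], TCP at [0.264, 0.621, 0.231] pointing down, gripper open.
Joint ranges: [-2.77, 2.77], [-0.9, 2.22], [0.21, 2.48], [-1.53, 4.67], [0.24, 2.81], [-2.84, 2.84]. Speed limits (rad/s): [2.79, 2.79, 3.14, 3.14, 3.14, 3.14].

## Interface

Orientations are given as a unit quaternion [x, y, z, w].
In Python, from plant import telemetry, imaging, ticket, finder, ctrl gives the robot as it stands. The module is installed in compiled form; this text tells all that it offers.
- The arm moves only by the shell command python3 -m crank 'ROWS' [FORCE]. ROWS is JSON, a list of rows, each a list of 7 numbers: the shift along the tool's x, y, z scaled (see below), then the turn, a rotation vector about the tool's x, y, z scaled (see below), then the opening, from 0 (shut) to 1 (fully open). A call has 1 to 12 rows; each row is the pose to reach, as a shift and turn from the pose commanded when the call began, along the tool's axes at that moment; what a row does not reach only later rows make up. The controller multiplies each number of a shift by 0.15 m and each number of a turn by 90 degrees. A row lasts 1/10 s, in which the tool goes at most 50 mm and 8.59 degrees, less where a joint would pass 70% of its speed; a pose out of reach is approached as far as the arm can. A call with a number of a shift or a turn outside -1 to 1 is refused whole. A call with a gripper value outside its range is refused whole. The fingers move at their own pace and stop on an object; FORCE is the grip in N (left out, the last holds). Time passes only in rows, so rows that repeat a pose let the fingers close. It gives the time, the measured TCP pose, the force and the opening at its end, in the units of the state.
- telemetry.get_state(): the state, without advancing time (a new reading comes with each control period).
- imaging.read_camera(name): name is "side" or "top" or "wrist"; returns a dict with "pixels" (400x640x3 uint8, red, green, blue), "vfov" (degrees; the focal length in pixels is half the picture's height over the tangent of half this angle, whatever the lens; pixels are square), "cx", "cy" (the principal point, pixels), "rvec" (rotation vector, rad) and "tvec" (3), from world to camera coordinates, as OpenCV has them. Camera axes: x right, y down, z forward; pixel columns grow to the right and rows downward; lengths in m; the calibration is good to about 2 mm. A picture is of the moment at which its call begins. There is no depth.
- ticket.sign_off(): hands the job in, once; it reports no verdict.
Trained networks look in a picture, given as the dict that the camera call returned (one of the last four; its "shot" number tells which), for a name from the list of things; names that differ only in an ending like _2 or _b are one class to them, and where a whole thing is asked for, a point or a joint stands for the part that bears it (a point fixed in the world has none). Each returns a list of dicts, best first, with "confidence" (0 to 1); they miss things now and then, are a little off and sometimes report something else, mostly with a low value. They report only what shows in the picture. A call takes as long as a camera call. They do not tell look-alikes from the thing itself.
- finder.masks_of(label, picture): "pixels" (400x640 bool, what is visible of it) and "extent" ([left, top, right, bottom] in pixels, round what is visible of it).
- finder.pinpoint(label, picture): "location" ([row, column] in pixels: a listed point, or the origin of a listed thing).
The state is a dict: "time": time; "qpos": joint angles; "dq": joint speeds; "joint_efforts": joint torques, N m; "eef_pos": TCP position; "tcp_rot": TCP orientation; "contact_force": force on the tool from outside, world axes, zero at the start; "wrist_torque": the same for the moment, N m; "opening": opening from 0.0 (shut) to 1.0 (fully open).
Only numpy, scipy, OpenCV 4.12 (cv2) and the standard library are available. Lean on these libraries where they do the work, as an engineer would, in place of code of your own. Each camera call takes 0.05 s, during which the arm holds its last target.

## Working session

There is one attempt and no reset: what is moved stays moved. The work goes in short steps, Python scripts to look and compute and a shell command to move; the robot and the scene stay as the last step left them, time stands still between calls to the robot, and variables do not carry over. Pictures are saved under pics/ and viewed, and the job is handed in when it is done.

```bash
mkdir -p pics; cat > h.py <<'E'
import numpy as np, cv2
from plant import telemetry, imaging, ticket, finder, ctrl
from scipy.spatial.transform import Rotation as R
def cam(n):
    p=imaging.read_camera(n); return p
def save(p,name): cv2.imwrite('pics/'+name,p['pixels'][:,:,::-1])
def K(p):
    f=200/np.tan(np.radians(p['vfov'])/2); return f
def pix2plane(p,row,col,z):
    f=K(p); M=R.from_rotvec(np.ravel(p['rvec'])).as_matrix(); t=np.ravel(p['tvec'])
    d=M.T@np.array([(col-p['cx'])/f,(row-p['cy'])/f,1]); c=-M.T@t
    return c+d*(z-c[2])/d[2]
def proj(p,X):
    f=K(p); M=R.from_rotvec(np.ravel(p['rvec'])).as_matrix(); t=np.ravel(p['tvec'])
    q=M@np.asarray(X)+t; return q[1]/q[2]*f+p['cy'],q[0]/q[2]*f+p['cx']
E
python3 - <<'E'
from h import *
print(telemetry.get_state(), ctrl.grip_point_offset)
ps={}
for n in ['top','side','wrist']:
    p=cam(n); save(p,n+'0.png'); ps[n]=p
    print(n,p['vfov'],p['cx'],p['cy'],[k for k in p])
    M=R.from_rotvec(np.ravel(p['rvec'])).as_matrix(); print('campos',-M.T@np.ravel(p['tvec']))
    for l in ['rack','cover']:
        for d in finder.masks_of(l,p): print(n,l,d['confidence'],d['extent'],d['pixels'].sum())
    for l in ['rack','rack_rim','cover','cover_raised_end']:
        for d in finder.pinpoint(l,p): 
            print(n,l,d['confidence'],d['location'],pix2plane(p,*d['location'],{'rack':0,'rack_rim':.051,'cover':.058,'cover_raised_end':.068}[l]))
E
```

```text
{'time': 0.0, 'qpos': array([ 1.01902796e+00,  2.87179255e-01,  1.57818642e+00, -3.19129019e-05,
        1.27858872e+00, -1.50010297e-01]), 'dq': array([-1.18732856e-04,  1.39917802e-04,  2.89764029e-04,  1.20300461e-03,
       -6.10436783e-04,  4.63703591e-05]), 'joint_efforts': array([-1.43888552e-03, -4.05975473e+01, -2.92627877e+01, -1.83767484e-04,
        5.76975028e-03,  5.02339034e-06]), 'eef_pos': array([0.26358663, 0.62069095, 0.22993301]), 'tcp_rot': array([ 1.99526104e-01,  9.79891800e-01, -1.11416857e-03, -3.91560797e-04]), 'contact_force': array([ 0.63633488, -0.35744424,  0.40582916]), 'wrist_torque': array([ 0.01739507,  0.067593  , -0.00688883]), 'opening': 0.9994610458607277} 0.0187
top 55.11583678805337 309.80961452646295 195.45372864613302 ['pixels', 'vfov', 'cx', 'cy', 'rvec', 'tvec', 'shot']
campos [0.51917092 0.0100328  1.15407767]
top rack 0.96 [212.3, 241.0, 298.6, 298.8] 2913
top rack 0.64 [312.9, 209.8, 349.8, 267.4] 186
top cover 0.65 [370.3, 230.5, 387.8, 273.0] 476
top cover 0.64 [315.6, 210.5, 346.8, 268.4] 972
top rack 0.92 [265.1, 259.2] [0.43482777 0
[... 950 characters left out ...]
ack 0.73 [212.4, 251.9] [0.43059137 0.13709654 0.        ]
side rack_rim 0.95 [229.7, 297.3] [ 0.51038729 -0.07325085  0.051     ]
side rack_rim 0.95 [192.4, 251.1] [0.44706731 0.18294288 0.051     ]
side cover 0.83 [278.6, 303.3] [ 0.43964009 -0.27276246  0.058     ]
side cover 0.68 [228.7, 295.9] [ 0.50506337 -0.0749278   0.058     ]
side cover_raised_end 0.9 [281.7, 293.8] [ 0.40920656 -0.28094237  0.068     ]
side cover_raised_end 0.77 [236.8, 284.5] [ 0.45486747 -0.10669028  0.068     ]
wrist 64.22799017639446 320.714022975199 203.04792598544248 ['pixels', 'vfov', 'cx', 'cy', 'rvec', 'tvec', 'shot']
campos [0.18651196 0.65428271 0.37385848]
wrist rack 0.9 [0.0, 368.1, 150.1, 399.9] 1552
```

```bash
python3 - <<'E'
import cv2
for n,(a,b,c,d) in {'top':(150,330,170,430),'side':(140,320,200,440)}.items():
    i=cv2.imread(f'pics/{n}0.png')[a:b,c:d]; cv2.imwrite(f'pics/{n}0z.png',cv2.resize(i,None,fx=3,fy=3,interpolation=cv2.INTER_CUBIC))
E
```

```text
(no output)
```

View pics/top0.png

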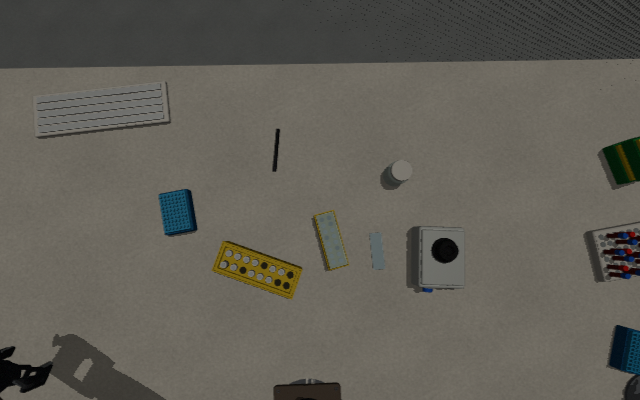

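View pics/side0.png

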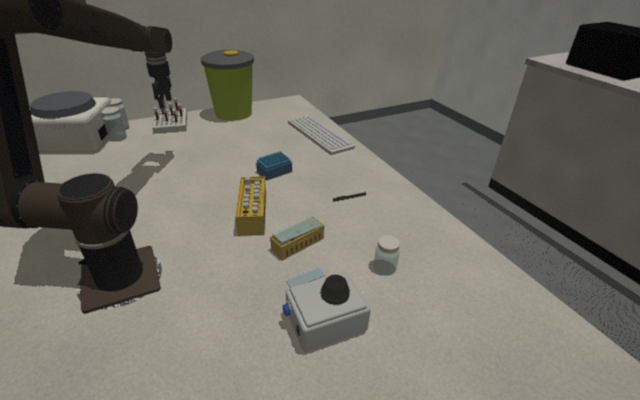

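```bash
true
```

```text
(no output)
```

View pics/top0z.png

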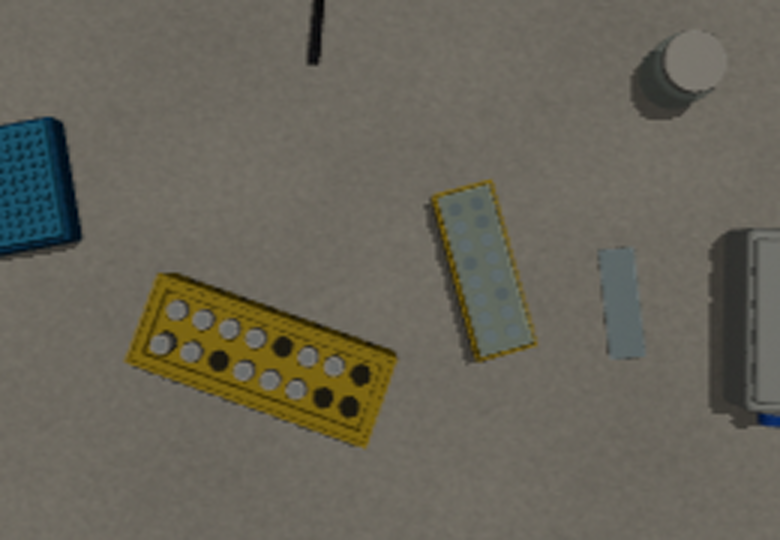

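View pics/side0z.png

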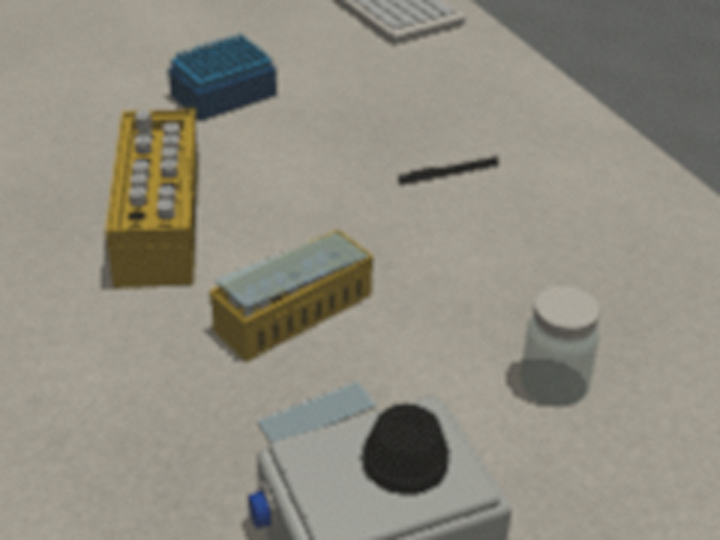

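The target rack is the smaller, covered one, from top (322,211) to (343,268). The near end of its cover is raised. Next I fit its pose.

```bash
cat >> h.py <<'E'
from scipy.optimize import least_squares
def cornersW(x,y,yaw,z=.055,L=.164,W=.06):
    c,s=np.cos(yaw),np.sin(yaw)
    return [np.array([x+c*a-s*b,y+s*a+c*b,z]) for a,b in [(L/2,W/2),(L/2,-W/2),(-L/2,-W/2),(-L/2,W/2)]]
def tool(P):
    "rows units to bring TCP to P (world) and tool y to yaw"
    s=telemetry.get_state(); Rm=R.from_quat(s['tcp_rot']); return Rm.inv().apply(np.asarray(P)-s['eef_pos'])/.15, s, Rm
E
python3 - <<'E'
from h import *
p=cam('top')
i=p['pixels']; hsv=cv2.cvtColor(i,cv2.COLOR_RGB2HSV)
m=((hsv[...,0]>18)&(hsv[...,0]<32)&(hsv[...,1]>120)).astype(np.uint8)
r=np.zeros_like(m); r[205:273,308:355]=m[205:273,308:355]
pts=np.argwhere(r)
print(len(pts)); rect=cv2.minAreaRect(pts[:,::-1].astype(np.float32)); b=cv2.boxPoints(rect); print(rect,b)
for q in b: print(q,pix2plane(p,q[1],q[0],.055))
c=pix2plane(p,rect[0][1],rect[0][0],.05);print(c)
for n in range(0): pass
E
```

```text
217
((330.84197998046875, 239.80224609375), (57.97251510620117, 21.473764419555664), 74.57783508300781) [[312.78342 214.71497]
 [333.48398 209.00446]
 [348.90054 264.88953]
 [328.19998 270.60004]]
[312.78342 214.71497] [ 0.57680028 -0.03009995  0.055     ]
[333.48398 209.00446] [ 0.59160374 -0.09018753  0.055     ]
[348.90054 264.88953] [ 0.43160049 -0.12843259  0.055     ]
[328.19998 270.60004] [ 0.4174766 -0.0690604  0.055    ]
[ 0.50373416 -0.07994208  0.05      ]
```

```bash
python3 -m crank '[[-1,-1,0,0,0,-0.41,1],[-1,-1,0,0,0,-0.41,1],[-1,-1,0,0,0,-0.41,1],[-1,-1,0,0,0,-0.41,1],[-1,-1,0,0,0,-0.41,1]]'; python3 -c "
from h import *
print(tool([.52,-.075,.23])[0], R.from_quat(telemetry.get_state()['tcp_rot']).as_matrix())"
```

```text
time: 1.6
eef_pos: [0.3444, 0.4214, 0.2314]
tcp_rot: [-0.121, 0.993, -0.0, 0.0]
contact_force: [0.1, 0.2, -0.3]
opening: 1.001
[-0.33938382 -3.49404744  0.01292269] [[-9.70582191e-01 -2.40769536e-01  4.90739288e-04]
 [-2.40769905e-01  9.70581776e-01 -9.32553410e-04]
 [-2.51772157e-04 -1.02327498e-03 -9.99999445e-01]]
```

```bash
python3 -m crank '[[-0.1,-1,0,0,0,0,1],[-0.1,-1,0,0,0,0,1],[-0.1,-1,0,0,0,0,1]]' && python3 -m crank '[[-0.1,-1,0,0,0,0,1],[-0.1,-1,0,0,0,0,1],[-0.1,-1,0,0,0,0,1]]' && python3 -m crank '[[-0.1,-1,0,0,0,0,0],[-0.1,-1,0,0,0,0,0],[-0.1,-1,0,0,0,0,0],[-0.1,-1,0,0,0,0,0],[-0.1,-1,0,0,0,0,0]]'
python3 - <<'E'
from h import *
print(tool([.50,-.08,.23])[0])
p=cam('wrist'); save(p,'w1.png'); t=cam('top'); s=cam('side'); save(t,'t1.png')
for n,p in (('wrist',p),('side',s)):
    for l in ['rack_rim','cover','cover_raised_end']:
        for d in finder.pinpoint(l,p): 
            print(n,l,d['confidence'],d['location'],pix2plane(p,*d['location'],{'rack':0,'rack_rim':.051,'cover':.058,'cover_raised_end':.068}[l]))
E
```

```text
time: 1.9
eef_pos: [0.3939, 0.2816, 0.2316]
tcp_rot: [-0.121, 0.993, 0.0, 0.0]
contact_force: [1.2, 0.3, 0.3]
opening: 0.995
time: 2.2
eef_pos: [0.4443, 0.14, 0.2318]
tcp_rot: [-0.121, 0.993, 0.0, 0.001]
contact_force: [0.8, -0.1, -0.1]
opening: 0.998
time: 2.7
eef_pos: [0.4946, -0.0011, 0.2313]
tcp_rot: [-0.119, 0.993, 0.0, -0.0]
contact_force: [0.4, 1.2, 0.7]
opening: 0.147
[ 0.08942498 -0.51947543  0.00844583]
wrist rack_rim 0.69 [148.3, 471.1] [0.42794294 0.13896795 0.051     ]
wrist rack_rim 0.22 [300.9, 556.3] [0.57433352 0.30841238 0.051     ]
wrist cover 0.92 [174.7, 244.6] [ 0.50729402 -0.0778823   0.058     ]
wrist cover 0.66 [98.5, 136.0] [ 0.45862733 -0.18921358  0.058     ]
wrist cover_raised_end 0.58 [53.8, 123.6] [ 0.42199786 -0.19641454  0.068     ]
side rack_rim 0.87 [234.0, 297.8] [ 0.5034618  -0.09270352  0.051     ]
side rack_rim 0.8 [194.1, 249.8] [0.43962564 0.17465285 0.051     ]
side cover 0.92 [277.7, 302.9] [ 0.4400213  -0.26939692  0.058     ]
side cover 0.57 [226.5, 297.7] [ 0.51438189 -0.06743214  0.058     ]
side cover_raised_end 0.92 [281.9, 295.6] [ 0.41309914 -0.28353142  0.068     ]
side cover_raised_end 0.81 [236.8, 286.0] [ 0.45884956 -0.108541    0.068     ]
```

View pics/w1.png

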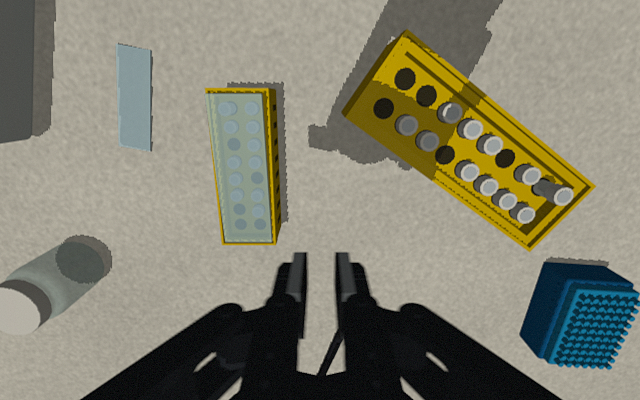

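```bash
python3 - <<'E'
import cv2
i=cv2.imread('pics/w1.png')[75:260,190:300]; cv2.imwrite('pics/w1z.png',cv2.resize(i[:, :],None,fx=3.2,fy=3.2,interpolation=cv2.INTER_CUBIC))
E
```

```text
(no output)
```

View pics/w1z.png

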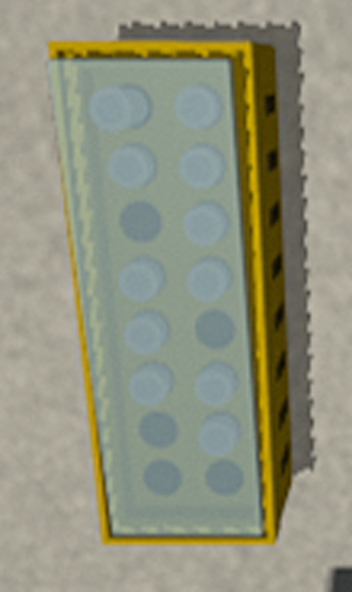

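```bash
python3 - <<'E'
from h import *
p=cam('wrist')
px=[(205.3,88.1),(268.1,88.1),(275.6,244.7),(222.5,244.7)]
# rack +x near base, +y left in image
f=lambda v: np.ravel([np.array(proj(p,c))[::-1]-q for c,q in zip(cornersW(*v),px)])
o=least_squares(f,[.503,-.08,np.radians(193.9)]); x,y,a=o.x
print(o.x,np.degrees(a),o.fun)
P=lambda u,v,z:np.array([x+np.cos(a)*u-np.sin(a)*v,y+np.sin(a)*u+np.cos(a)*v,z])
print('press',P(.063,.011,.07),'cap check',proj(p,P(.063,.011,.066)))
t,s,Rm=tool(P(.063,.011,.09)); print('row to press hover',t, s['opening'],s['eef_pos'])
print('tool yaw y',np.degrees(np.arctan2(Rm.as_matrix()[1,1],Rm.as_matrix()[0,1])), 'rack y',np.degrees(a)-90)
E
```

```text
[ 0.50684568 -0.07819939  3.38333876] 193.8510318370844 [-0.48694398 -0.29656645  0.41971703 -0.16967351  0.52883888  0.42422048
 -0.45063648  0.29255295]
press [ 0.44831101 -0.10396162  0.07      ] cap check (np.float64(109.41247037716525), np.float64(223.56412055983134))
row to press hover [ 0.46591077 -0.60198872  0.94258819] -0.0022571901594659475 [0.4943558  0.00052223 0.2313915 ]
tool yaw y 103.94727908630493 rack y 103.8510318370844
```

```bash
python3 -m crank '[[0.466,-0.602,0.3,0,0,0,0],[0.466,-0.602,0.6,0,0,0,0],[0.466,-0.602,0.94,0,0,0,0],[0.466,-0.602,0.94,0,0,0,0],[0.466,-0.602,0.94,0,0,0,0],[0.466,-0.602,0.94,0,0,0,0]]'
python3 - <<'E'
from h import *
s=telemetry.get_state();print(s['eef_pos'],s['contact_force'])
for n in('wrist','side'):
    p=cam(n); save(p,n+'2.png')
i=cv2.imread('pics/side2.png')[170:290,220:360]; cv2.imwrite('pics/side2z.png',cv2.resize(i,None,fx=4,fy=4,interpolation=2))
E
```

```text
time: 3.8
eef_pos: [0.4483, -0.1044, 0.0905]
tcp_rot: [-0.12, 0.993, 0.0, -0.0]
contact_force: [0.2, -0.6, 0.8]
opening: 0.002
[ 0.44831838 -0.10442775  0.09052351] [ 0.16509696 -0.63457665  0.76027421]
```

View pics/wrist2.png

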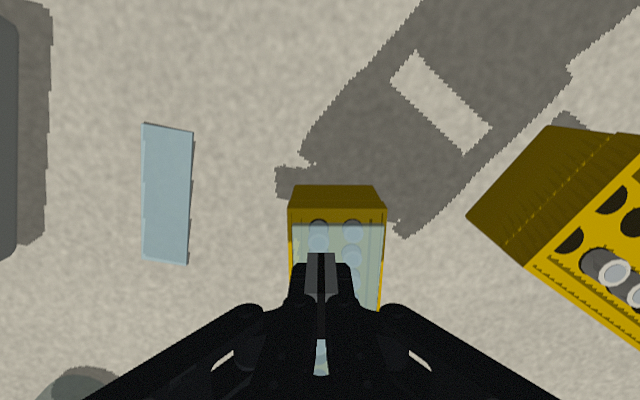

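View pics/side2z.png

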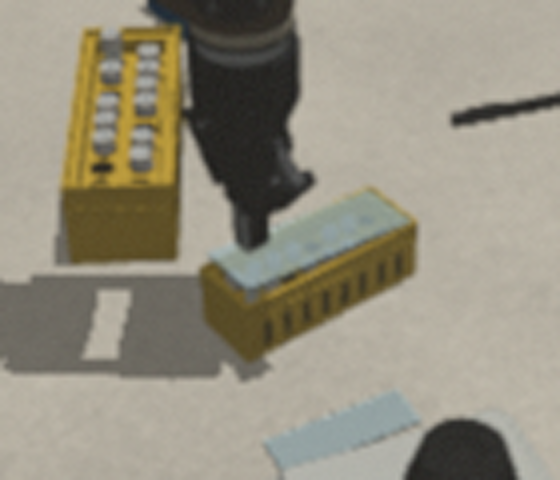

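The finger is right over the propping vial, which shows at wrist (318,230). I press in small steps.

```bash
python3 -m crank '[[0,0,0.06,0,0,0,0],[0,0,0.1,0,0,0,0],[0,0,0.13,0,0,0,0],[0,0,0.15,0,0,0,0],[0,0,0.17,0,0,0,0]]'; python3 -m crank '[[0,0,0.01,0,0,0,0],[0,0,0.02,0,0,0,0],[0,0,0.03,0,0,0,0]]'; python3 -m crank '[[0,0,0.01,0,0,0,0],[0,0,0.02,0,0,0,0],[0,0,0.02,0,0,0,0]]'
```

```text
time: 4.4
eef_pos: [0.4484, -0.1045, 0.0652]
tcp_rot: [-0.121, 0.993, 0.0, -0.0]
contact_force: [-2.7, 0.8, 6.1]
opening: -0.0
time: 4.7
eef_pos: [0.4484, -0.1046, 0.0605]
tcp_rot: [-0.121, 0.993, 0.0, 0.0]
contact_force: [-1.0, 1.1, 4.8]
opening: 0.0
time: 5.0
eef_pos: [0.4483, -0.1046, 0.0571]
tcp_rot: [-0.121, 0.993, -0.0, 0.0]
contact_force: [-1.1, 1.4, 2.1]
opening: 0.002
```

```bash
python3 -m crank '[[0,0,0.006,0,0,0,0],[0,0,0.01,0,0,0,0],[0,0,0.013,0,0,0,0]]'; python3 -c "
from h import *
print(telemetry.get_state()['contact_force'])"
```

```text
time: 5.3
eef_pos: [0.4483, -0.1046, 0.056]
tcp_rot: [-0.121, 0.993, 0.0, -0.0]
contact_force: [-3.2, 2.7, 10.5]
opening: 0.003
[-3.21872168  2.72999719 10.46129097]
```

```bash
python3 -m crank '[[0,0,0.005,0,0,0,0],[0,0,0.008,0,0,0,0],[0,0,0.008,0,0,0,0],[0,0,0.008,0,0,0,0]]' && python3 -m crank '[[0,0,-0.05,0,0,0,0],[0,0,-0.3,0,0,0,0],[0,0,-0.6,0,0,0,0],[0,0,-0.9,0,0,0,0],[-0.4,0.1,-1,0,0,0,1],[-0.4,0.1,-1,0,0,0,1],[-0.4,0.1,-1,0,0,0,1]]'
python3 - <<'E'
from h import *
for n in('wrist','side'):
    p=cam(n); save(p,n+'3.png')
i=cv2.imread('pics/side3.png')[170:290,220:360]; cv2.imwrite('pics/side3z.png',cv2.resize(i,None,fx=4,fy=4,interpolation=2))
i=cv2.imread('pics/wrist3.png')[100:320,200:440]; cv2.imwrite('pics/wrist3z.png',cv2.resize(i,None,fx=2.5,fy=2.5,interpolation=2))
E
```

```text
time: 5.7
eef_pos: [0.4484, -0.1046, 0.056]
tcp_rot: [-0.121, 0.993, 0.0, -0.001]
contact_force: [-7.1, 1.8, 16.2]
opening: 0.002
time: 6.4
eef_pos: [0.504, -0.0751, 0.2043]
tcp_rot: [-0.122, 0.993, -0.0, 0.0]
contact_force: [-1.1, 0.2, 0.4]
opening: 0.506
```

View pics/wrist3z.png

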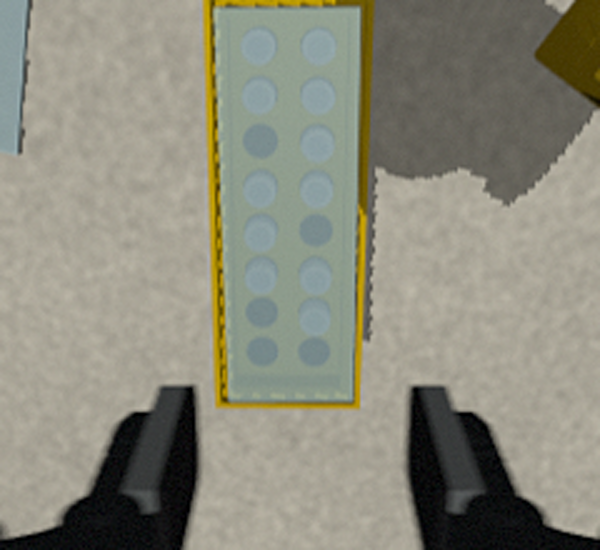

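View pics/side3z.png

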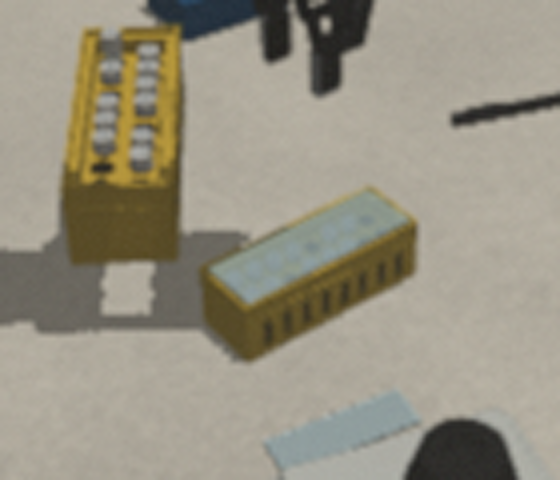

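The cover now lies level in its rim in both views. I refit the rack for the grasp.

```bash
python3 - <<'E'
import cv2
i=cv2.imread('pics/wrist3.png')[80:275,260:370]; cv2.imwrite('pics/wrist3y.png',cv2.resize(i,None,fx=3,fy=3,interpolation=2))
E
```

```text
(no output)
```

View pics/wrist3y.png

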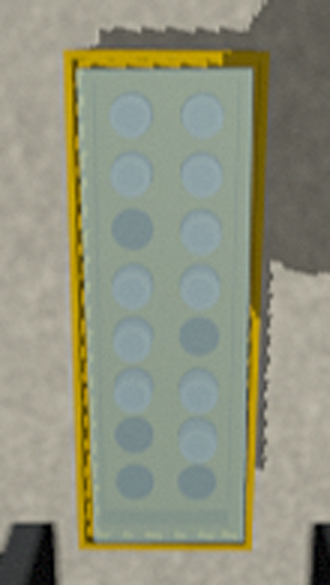

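```bash
python3 - <<'E'
from h import *
p=cam('wrist'); save(p,'w4.png')
px=[(281.7,97),(345.7,97),(343.3,263),(286.7,263)]
f=lambda v: np.delete(np.ravel([np.array(proj(p,c))[::-1]-q for c,q in zip(cornersW(*v),px)]),2)
o=least_squares(f,[.503,-.08,np.radians(193.9)]); x,y,a=o.x
print(o.x,np.degrees(a),o.fun)
for d in finder.pinpoint('cover',p)+finder.pinpoint('rack_rim',p): print(d['location'],pix2plane(p,*d['location'],.051))
im=p['pixels'][:,:,::-1].copy()
cs=[proj(p,c)[::-1] for c in cornersW(*o.x)]
cv2.polylines(im,[np.round(np.array(cs)*16).astype(np.int32)],True,(0,0,255),1,cv2.LINE_AA,4)
cv2.imwrite('pics/w4f.png',cv2.resize(im[70:290,240:400],None,fx=2.7,fy=2.7,interpolation=0))
t,s,Rm=tool([x,y,.018]); print(t,s['eef_pos'],s['opening'],np.degrees(np.arctan2(Rm.as_matrix()[1,1],Rm.as_matrix()[0,1]))-(np.degrees(a)-90))
E
```

```text
[ 0.50248652 -0.08004735  3.37284191] 193.24960646977917 [-0.22101136 -1.32020683 -0.46995153  1.00426143  1.60434554 -0.73982398
  1.01016669]
[112.5, 192.8] [ 0.46249166 -0.2020981   0.051     ]
[193.8, 315.7] [ 0.50966594 -0.0783282   0.051     ]
[168.7, 567.7] [0.4287342  0.14577875 0.051     ]
[-0.00345768 -0.03172602  1.22882026] [ 0.50146012 -0.07571981  0.20233154] 0.9254146667049048 0.5905049994981084
```

View pics/w4f.png

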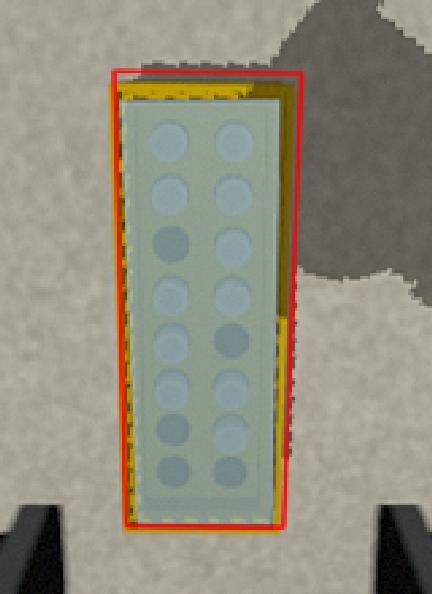

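```bash
python3 - <<'E'
from h import *
p=cam('wrist')
px=[(281.5,101.5),(347,101.5),(343.3,266.7),(286.3,266.7)]
px=[(a-.4,b-.4) for a,b in px]
f=lambda v: np.delete(np.ravel([np.array(proj(p,c))[::-1]-q for c,q in zip(cornersW(*v),px)]),2)
o=least_squares(f,[.503,-.08,np.radians(193.9)]); x,y,a=o.x
print(o.x,np.degrees(a),o.fun)
im=p['pixels'][:,:,::-1].copy()
cs=[proj(p,c)[::-1] for c in cornersW(*o.x)]
cv2.polylines(im,[np.round(np.array(cs)*16).astype(np.int32)],True,(0,0,255),1,cv2.LINE_AA,4)
cv2.imwrite('pics/w5f.png',cv2.resize(im[70:290,240:400],None,fx=2.7,fy=2.7,interpolation=0))
t,s,Rm=tool([x,y,.018]); print(t,s['eef_pos'],s['opening'],np.degrees(np.arctan2(Rm.as_matrix()[1,1],Rm.as_matrix()[0,1]))-(np.degrees(a)-90))
E
```

```text
[ 0.50598773 -0.08018402  3.37169055] 193.1836380675254 [-0.22047129 -1.06329658 -0.23647641  0.68143393  1.23587513 -0.41805188
  0.65807895]
[-0.02372166 -0.0369525   1.23121377] [ 0.50169231 -0.07578658  0.20269722] 0.995148413894885 0.6503520337608535
```

View pics/w5f.png

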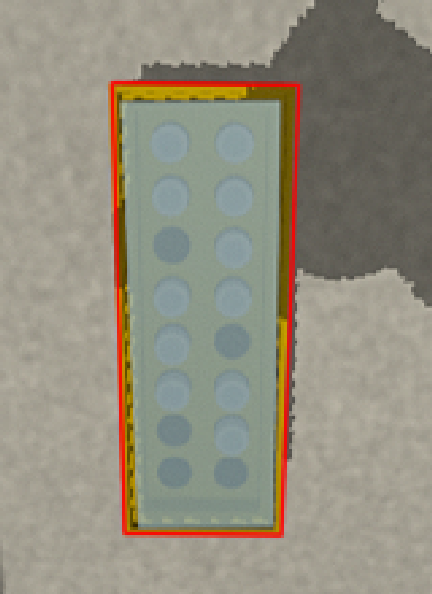

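```bash
python3 -m crank '[[-0.026,-0.028,0.3,0,0,0,1],[-0.026,-0.028,0.6,0,0,0,1],[-0.026,-0.028,0.8,0,0,0,1],[-0.026,-0.028,0.8,0,0,0,1],[-0.026,-0.028,0.8,0,0,0,1]]'
python3 - <<'E'
from h import *
print(tool([.5065,-.079,.012])[0])
p=cam('wrist'); save(p,'w6.png')
p=cam('top'); i=p['pixels'][180:300,270:400,::-1]; cv2.imwrite('pics/t6.png',cv2.resize(i,None,fx=4,fy=4,interpolation=2))
E
```

```text
time: 7.2
eef_pos: [0.5074, -0.079, 0.0842]
tcp_rot: [-0.121, 0.993, 0.0, -0.0]
contact_force: [0.1, 0.3, 1.0]
opening: 1.004
[0.00531031 0.00097305 0.48123673]
```

View pics/w6.png

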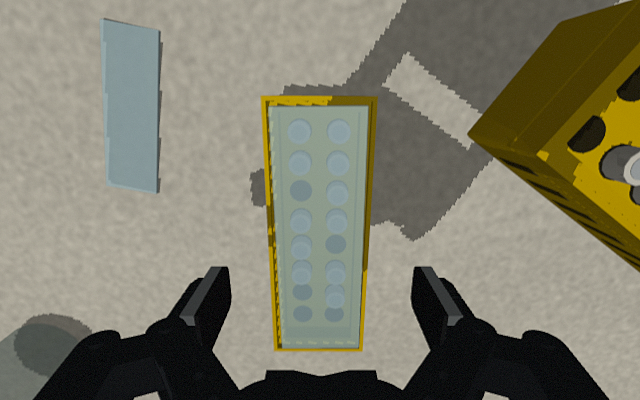

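View pics/t6.png

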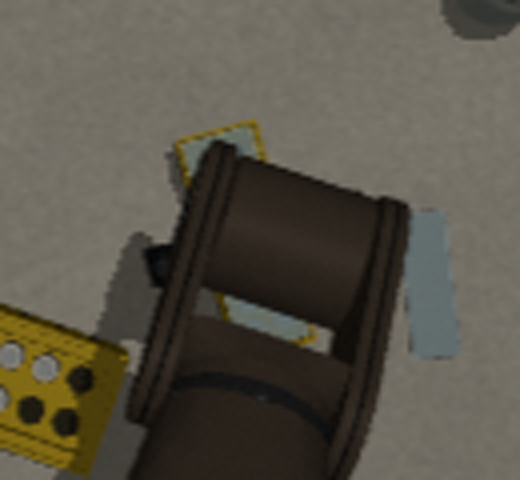

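```bash
python3 -m crank '[[0.005,0,0.25,0,0,0,1],[0.005,0,0.48,0,0,0,1],[0.005,0,0.48,0,0,0,1],[0.005,0,0.48,0,0,0,1]]' && python3 -m crank '[[0,0,0,0,0,0,0.8],[0,0,0,0,0,0,0.7],[0,0,0,0,0,0,0.5],[0,0,0,0,0,0,0.3],[0,0,0,0,0,0,0],[0,0,0,0,0,0,0],[0,0,0,0,0,0,0],[0,0,0,0,0,0,0]]' 60
python3 - <<'E'
from h import *
print(telemetry.get_state()['contact_force'])
p=cam('wrist'); save(p,'w7.png')
E
```

```text
time: 7.7
eef_pos: [0.5081, -0.0793, 0.0138]
tcp_rot: [-0.121, 0.993, -0.0, 0.001]
contact_force: [0.8, 0.1, 0.5]
opening: 1.001
time: 8.5
eef_pos: [0.5092, -0.0798, 0.015]
tcp_rot: [-0.121, 0.993, -0.001, 0.002]
contact_force: [-0.8, 0.6, 7.6]
opening: 0.697
[-0.80492046  0.57301034  7.61620554]
```

View pics/w7.png

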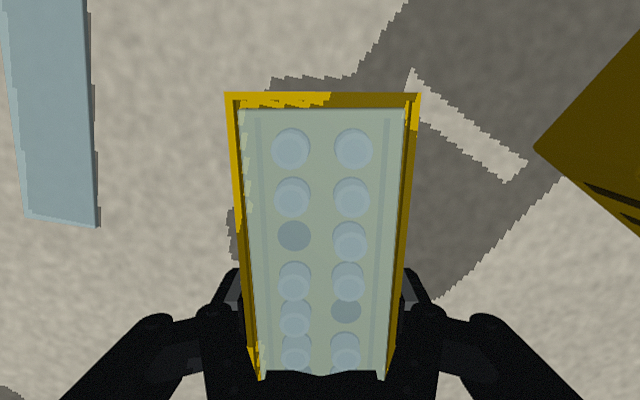

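```bash
python3 -m crank '[[0,0,-0.03,0,0,0,0],[0,0,-0.08,0,0,0,0],[0,0,-0.13,0,0,0,0],[0,0,-0.18,0,0,0,0],[0,0,-0.2,0,0,0,0],[0,0,-0.2,0,0,0,0]]'
python3 - <<'E'
from h import *
for n in('wrist','side'):
    p=cam(n); save(p,n+'8.png')
i=cv2.imread('pics/side8.png')[150:290,200:380]; cv2.imwrite('pics/side8z.png',cv2.resize(i,None,fx=4,fy=4,interpolation=2))
E
```

```text
time: 9.15
eef_pos: [0.5074, -0.0791, 0.0429]
tcp_rot: [-0.121, 0.993, -0.0, 0.001]
contact_force: [-0.4, 0.1, -3.3]
opening: 0.697
```

View pics/side8z.png

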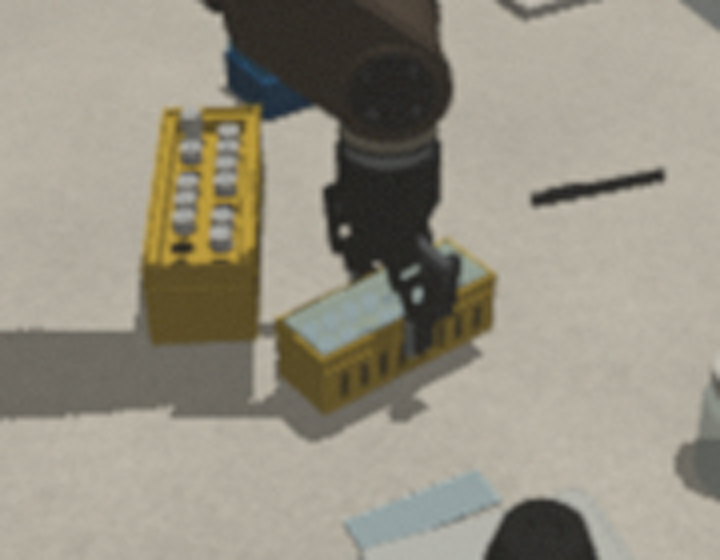

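View pics/wrist8.png

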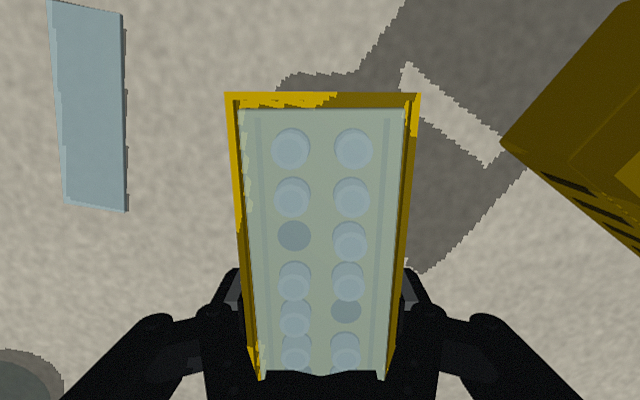

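The rack is off the bench, level, and has not shifted in the jaws: the wrist outline is unchanged. I carry on lifting.

```bash
python3 -m crank '[[0,0,-0.05,0,0,0,0],[0,0,-0.13,0,0,0,0],[0,0,-0.23,0,0,0,0],[0,0,-0.35,0,0,0,0],[0,0,-0.47,0,0,0,0],[0,0,-0.59,0,0,0,0],[0,0,-0.69,0,0,0,0],[0,0,-0.76,0,0,0,0],[0,0,-0.8,0,0,0,0],[0,0,-0.81,0,0,0,0],[0,0,-0.81,0,0,0,0],[0,0,-0.81,0,0,0,0]]'; python3 -m crank '[[0,0,0,0,0,0,0],[0,0,0,0,0,0,0],[0,0,0,0,0,0,0],[0,0,0,0,0,0,0],[0,0,0,0,0,0,0],[0,0,0,0,0,0,0]]'
python3 - <<'E'
from h import *
print(telemetry.get_state()['dq'])
for n in('wrist','side'):
    p=cam(n); save(p,n+'9.png')
    for d in finder.pinpoint('rack',p)[:2]: print(n,d)
i=cv2.imread('pics/side9.png')[110:290,200:400]; cv2.imwrite('pics/side9z.png',cv2.resize(i,None,fx=3.3,fy=3.3,interpolation=2))
a=cv2.imread('pics/wrist8.png').astype(int)[90:390,225:420];b=cv2.imread('pics/wrist9.png').astype(int)[90:390,225:420];print(abs(a-b).mean())
s=telemetry.get_state();print(s['eef_pos'],s['contact_force'],s['opening'])
E
```

```text
time: 10.45
eef_pos: [0.5064, -0.0787, 0.1628]
tcp_rot: [-0.121, 0.993, 0.0, -0.001]
contact_force: [-0.0, 0.3, -4.0]
opening: 0.697
time: 11.05
eef_pos: [0.507, -0.0789, 0.1637]
tcp_rot: [-0.121, 0.993, -0.0, -0.0]
contact_force: [-0.4, -0.0, -2.6]
opening: 0.693
[-0.00013849 -0.0012934   0.00104861 -0.00017901  0.00056141 -0.00166185]
wrist {'location': [158.3, 546.4], 'confidence': 0.87}
side {'location': [207.0, 300.7], 'confidence': 0.65}
side {'location': [173.4, 273.4], 'confidence': 0.57}
3.967760683760684
[ 0.50699232 -0.0789124   0.16371913] [-0.06796847  0.37486495 -2.4503704 ] 0.697750133409737
```

View pics/side9z.png

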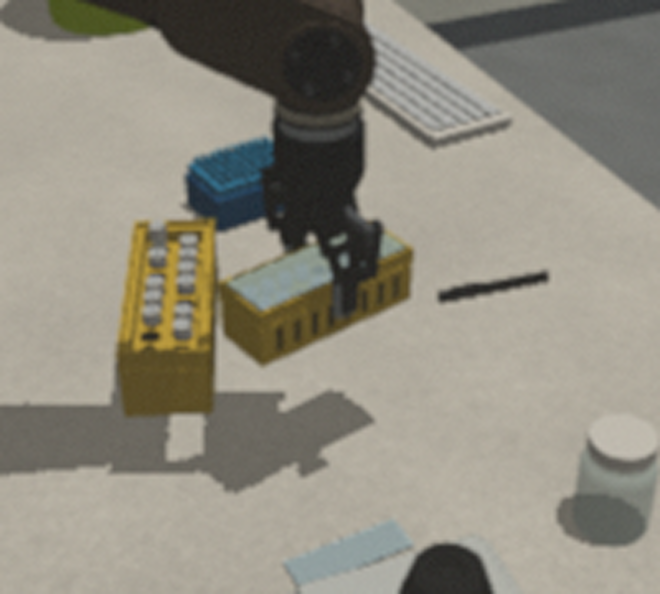

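View pics/wrist9.png

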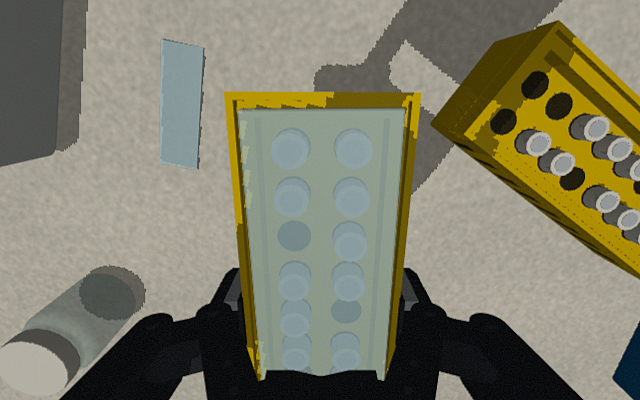

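The rack is held still at about 15 cm, level, with the cover flush. I hand in now.

```bash
python3 -c "
from h import *
print(ticket.sign_off())"
```

```text
the job is handed in; nothing more can be done
None
```

I pressed the cover level, then gripped the rack across its long sides with 60 N and lifted it. I handed the job in at about 11 s while still holding it up; the hand-in gives no verdict.

- **Cover:** I pressed on the raised end with the shut fingers to about 16 N. The fingertips stopped at 56 mm, which is where the top of a seated cover should be. The side and wrist pictures then showed it lying flush all round.
- **Lift:** In the last check the tool was 164 mm up, which puts the rack's underside about 15 cm above the bench. The joints were practically still.
- **Level and steady:** The rack's outline in the wrist picture was the same just off the bench and at full height, so it did not slip or tilt in the jaws. I judged level from the pictures, without measuring the angle.
- **Other things:** The pictures showed no bystander moved, and the arm came near none of them.

**What disagreed or was weak:**
- **Grip position:** My second fit of the rack's position was a few pixels off, so the grip may be a couple of millimetres off mid-length. That caused no visible tilt.
- **Weight reading:** The vertical force while holding wavered between 2.5 and 4 N, so it is only a rough check on the weight.
- **Rack finder:** At the end the wrist-picture finder reported only the look-alike rack, so I relied on the pictures themselves.

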